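Big shoe brush from the rack to the ready position over a shoe

ROBOT

A 6-joint arm with a two-finger parallel gripper is mounted at the origin on the work surface. World frame = base frame: x ahead of the robot, y to its left, z up, the work surface at z = 0. Lengths are in m, angles in rad, forces in N, time in s.
With the tool pointing down it reaches from about 0.275 to 0.825 m from the base axis. Payload 4.9 kg.
Tool frame: the origin (TCP) lies between the finger pads; the fingertips stand 25 mm ahead of it and the grasp point (between the pads) lies 6 mm ahead of it; z points along the fingers, y is the direction in which the jaws open and shut (so a half turn about z gives the same grasp; the last joint's range is limited). The gripper opens to 85 mm and grips with 20 to 120 N. Pads are 22 mm wide; open, the fingers measure 114 mm over their backs; the gripper's body (76 mm by 85 mm) begins 54 mm behind the grasp point. The pads swing forward as they close: fully open they stand 13 mm farther back than shut.
Start: joints at [0.994, 0.326, -0.193, 1.052, 0, 1.437], TCP at [0.236, 0.497, 0.256] pointing down, gripper open.
Joint ranges: [-2.65, 2.65], [-0.97, 1.79], [-1.3, 1.35], [-1.93, 2.1], [-1.47, 1.37], [-3.14, 3.14]. Speed limits (rad/s): [2.57, 2.57, 3.14, 3.14, 3.14, 3.14].

INTERFACE

Orientations are given as [roll, pitch, yaw] about the fixed x, y, z axes, in that order (R = Rz(yaw) Ry(pitch) Rx(roll)).
In Python, from workcell import r gives the robot as it stands.
- The arm moves only by the tool jog_arm, never from a script. Its argument "targets" is a list of rows, each an object of numbers: "dx", "dy", "dz": the shift along the tool's x, y, z in mm; "twist": the turn about the tool's z in rad; "gripper": the finger opening in mm, from 0 to 85.4. In form: [{"dx": .., "dy": .., "dz": .., "twist": .., "gripper": ..}, ...]. A call has 1 to 5 rows; each row shifts and turns the commanded pose from where the row before left it, along the tool's axes as they then stand; what a row does not reach is not made up. A row lasts 1/8 s, in which the tool goes at most 62.5 mm and 10.7 degrees, less where a joint would pass 70% of its speed; a pose out of reach is approached as far as the arm can. A call with a gripper value outside its range is refused whole. The fingers move at their own pace and stop on an object; "grip_force" is the grip in N (left out, the last holds). Time passes only in rows, so rows that do not move let the fingers close. It gives the time, the measured TCP pose, the force and the opening at its end, in the units of the state.
- r.read_state(): the state, without advancing time (a new reading comes with each control period).
- r.capture(name): name is "scene" or "top" or "wrist"; returns a dict with "img" (420x560x3 uint8, blue, green, red), "z_map" (420x560 float32, m along the optical axis (not along the pixel's ray), 0 where there is no reading), "camera_matrix" (3x3 intrinsics, pixels), "cam_to_world" (4x4, takes a point from camera to world coordinates). Camera axes: x right, y up, looking along -z (the intrinsics and any distortion apply to the point x, -y, -z); pixel columns grow to the right and rows downward; lengths in m; the calibration is good to about 2 mm. A picture is of the moment at which its call begins.
- r.sign_off(): hands the job in, once; it reports no verdict.
Trained networks look in a picture, given as the dict that the camera call returned (one of the last four; its "shot" number tells which), for a name from the list of things; names that differ only in an ending like _2 or _b are one class to them, and where a whole thing is asked for, a point or a joint stands for the part that bears it (a point fixed in the world has none). Each returns a list of dicts, best first, with "confidence" (0 to 1); they miss things now and then, are a little off and sometimes report something else, mostly with a low value. They report only what shows in the picture. A call takes as long as a camera call. They do not tell look-alikes from the thing itself.
- r.search_frame(picture, label): "at" ([column, row] as shares, 0 to 1, of the picture: columns of its width, rows of its height, amid what is visible of it).
- r.trace(picture, label): "mask" (420x560 bool, what is visible of it) and "at" ([column, row] as shares, 0 to 1, of the picture: columns of its width, rows of its height, amid what is visible of it).
The state is a dict: "time_s": time; "joints": joint angles; "qvel": joint speeds; "joint_torque": joint torques, N m; "tool_pos": TCP position; "orientation": TCP orientation; "ft_force": force on the tool from outside, world axes, zero at the start; "moment": the same for the moment, N m; "width": opening from 0.0 (shut) to 1.0 (fully open).
Only numpy, scipy, OpenCV 4.12 (cv2) and the standard library are available. Lean on these libraries where they do the work, as an engineer would, in place of code of your own. Each camera call takes 0.05 s, during which the arm holds its last target. There are 200 camera calls.

TASK

Get me ready to brush the black shoe that stands on the shelf lining: draw the big shoe brush out of its slot in the metal shoe rack, turn it level with its bristles facing down, and hold it lengthways along the shoe, centred about 4 cm above the toe cap without touching the shoe. Finish while you are still holding the brush there, keep it still, and leave everything else where it is.

Things in the scene. Friction and masses are not known exactly. Their poses are not given: they have to be found in the camera images.
- brush: the BIG brush: wooden back 170 x 52 x 22 thick, straight long sides, on a dark bristle block 158 x 44 x 28 high; about 0.17 kg. It lies in one of the rack's three right-hand slots, bristles on the sloping bed. Origin: bristle face, middle of the end at the lip; x along the brush (up the slope at first), y across, z from bristles to wooden back. Bristles x 0..158, z 0..28; wood x -6..164, z 28..50
- brush_grip (a point): middle of the big brush's wooden back, half way through its thickness and close to its centre of mass: 79 along x, 39 along z from the brush's origin. The wood's two long sides, 52 apart, can be pinched here; axes as brush
- brush_bristles (a point): middle of the big brush's bristle face (the bristle tips): 79 along x from the brush's origin; axes as brush
- rack: fixed metal shoe rack 456 wide (y), 225 deep (x), 182 high; four slots, centres at y -157, -52, 52, 157. Steel bed 215 long, rising away from the robot at 42 degrees; its foot is 75 before the origin, 36 up, with a lip 22 high square to the bed. Divider wires stand 17 off the bed. Origin: middle of the underside; x to the high back, y left, z up
- toe_bar (a point): middle of the rack's toe bar, 8 thick, that crosses all slots 30 up the slope from the lip, its underside 59 off the bed. The big brush's foot end lies under it (9 to spare): draw the brush up along the slope by 50 or more before lifting it off the bed; axes as rack
- shoe: the shoe to be brushed: black lace-up leather shoe standing loose on the grey lining, 278 long x 96 wide, 0.45 kg, toe pointing roughly away from the robot; 104 high at the tongue (22 behind its middle), falling to 60 high 50 ahead of its middle. Origin: middle of the sole's underside; x to the toe, z up
- shoe_toe (a point): top of the shoe's toe cap, 95 ahead of the shoe's origin and 53 above the shelf; axes as shoe
- small_brush: leave alone: small brush of the same kind, 125 x 36 x 34 thick, in another of the three right-hand slots, origin and axes as for the big brush
- shoe_horn: leave alone: red silicone shoe horn 190 x 42 x 13 in another of the three right-hand slots, origin and axes as for the big brush
- mate: leave alone: the other black shoe, toe down in the rack's leftmost (+y) slot, rising to about 285 above the shelf; origin under the tip of its toe
- tin: leave alone: closed round polish tin, 80 across, 28 high; origin under its centre
- wax_bottle: leave alone: white bottle 42 across, 105 high; origin under its centre
- clip: leave alone: steel spring clip 66 x 40 x 30 high lying on the lining; origin at its jaw tips
- shoe_tree: leave alone: wooden shoe tree 210 long, 72 wide, 52 high; origin under its middle
There are look-alikes about, which are no part of the job. Leave any yellow look-alike of the brush alone.

How it is judged:
By the outcome, as a careful person would: the job done as asked, in the order asked, and still so for the second after the job is handed in, while the arm keeps its last pose, push and grip.
It also fails if it takes over 42 s, if anything falls off the work surface, if the arm or the gripper's body presses on something with over 40 N, if the wrist force passes 120 N, or if a joint passes its speed limit or range.

## Working session

There is one attempt and no reset: what is moved stays moved. The work goes in short steps, Python scripts to look and compute and a tool call to move; the robot and the scene stay as the last step left them, time stands still between calls to the robot, and variables do not carry over. Pictures are saved under pics/ and viewed, about 8 in all and at most 12, crops included, and the job is handed in when it is done.

Besides the shell and the picture viewer there is one more tool, called after "Call:" by a JSON object that holds its "fn" and its "kwargs", one argument or row to a line. jog_arm: Moves the arm, as the interface text tells. Its arguments: {"type":"object","properties":{"targets":{"type":"array"},"grip_force":{"type":"number"}},"required":["targets"]}

```bash
mkdir -p pics; ls; cat > h.py <<'E'
import numpy as np, cv2
from scipy.spatial.transform import Rotation as R
from workcell import r
def pts(p):
    K=p["camera_matrix"];z=p["z_map"];v,u=np.mgrid[:420,:560]
    c=np.stack([(u-K[0,2])/K[0,0]*z,-(v-K[1,2])/K[1,1]*z,-z],-1)
    T=p["cam_to_world"];w=c@T[:3,:3].T+T[:3,3];w[z<=0]=np.nan;return w
def proj(p,X):
    T=p["cam_to_world"];c=(np.atleast_2d(X)-T[:3,3])@T[:3,:3];K=p["camera_matrix"]
    return np.stack([K[0,0]*c[:,0]/-c[:,2]+K[0,2],K[1,1]*c[:,1]/c[:,2]+K[1,2]],1)
E
python3 - <<'E'
from h import *
print(r.read_state())
for n in("scene","top"):
    p=r.capture(n);cv2.imwrite(f"pics/{n}0.png",p["img"]);np.savez(f"{n}0.npz",**{k:p[k] for k in("img","z_map","camera_matrix","cam_to_world")})
    w=pts(p); print(n,p["cam_to_world"].round(3).tolist(),p.keys())
    for l in("brush","small_brush","shoe_horn","rack","shoe","mate"):
        for d in r.trace(p,l)[:3]:
            m=d["mask"];q=w[m];q=q[~np.isnan(q[:,0])]
            print(l,round(d["confidence"],2),(np.array(d["at"])*[560,420]).round(),m.sum(),np.median(q,0).round(3),np.percentile(q,2,0).round(3),np.percentile(q,98,0).round(3))
a=cv2.imread("pics/scene0.png");b=cv2.imread("pics/top0.png")
cv2.imwrite("pics/both.png",np.hstack([a,b])[:, :])
E
```

```text
pics
{'time_s': 0.0, 'joints': array([ 9.93798993e-01,  3.26918612e-01, -1.93554024e-01,  1.05197303e+00,
       -1.55715995e-05,  1.43659663e+00]), 'qvel': array([ 1.18974831e-03, -5.61115987e-05, -2.82988784e-04,  1.28742470e-04,
        2.25792583e-04, -1.94390244e-04]), 'joint_torque': array([-6.82382251e-04, -4.43402803e+01,  2.62437379e+01,  1.54912274e-02,
       -2.12633017e-04, -1.47109768e-05]), 'tool_pos': array([0.23536973, 0.49652644, 0.25552687]), 'orientation': array([-3.13995606e+00, -2.05245762e-04,  2.69879486e+00]), 'ft_force': array([-0.02695247, -0.15369592,  1.25363512]), 'moment': array([-0.03801124, -0.03538253, -0.04190079]), 'width': 1.0024335808079334}
scene [[-0.312, -0.787, 0.533, 0.994], [0.95, -0.257, 0.176, 0.204], [-0.002, 0.561, 0.828, 0.908], [0.0, 0.0, 0.0, 1.0]] dict_keys(['img', 'z_map', 'camera_matrix', 'cam_to_world', 'shot'])
brush 0.94 [216. 136.] 1054 [ 0.265 -0.229  0.05 ] [ 0.174 -0.26   0.005] [ 0.332 -0.208  0.054]
brush 0.86 [309. 226.] 1125 [0.541 0.117 0.149] [0.441 0.084 0.07 ] [0.579 0.149 0.181]
brush 0.84 [407. 175.] 1199 [0.245 0
[... 741 characters left out ...]
0.231  0.047] [ 0.167 -0.26  -0.002] [ 0.329 -0.206  0.052]
brush 0.79 [162. 334.] 1990 [0.224 0.308 0.047] [ 0.147  0.276 -0.002] [0.304 0.346 0.052]
brush 0.68 [245. 202.] 1676 [0.508 0.116 0.136] [0.437 0.085 0.071] [0.576 0.148 0.178]
small_brush 0.77 [290. 217.] 684 [0.475 0.018 0.106] [ 0.426 -0.002  0.061] [0.519 0.038 0.137]
shoe_horn 0.69 [196. 189.] 1133 [0.546 0.221 0.098] [0.489 0.199 0.042] [0.623 0.249 0.165]
rack 0.87 [256. 185.] 12070 [0.555 0.094 0.115] [ 0.428 -0.059 -0.002] [0.654 0.391 0.179]
shoe 0.59 [451. 213.] 4326 [ 0.485 -0.343  0.061] [ 0.374 -0.394  0.007] [ 0.618 -0.298  0.096]
mate 0.59 [148. 155.] 4707 [0.595 0.298 0.211] [0.505 0.267 0.085] [0.697 0.353 0.278]
```

```bash
python3 - <<'E'
import cv2
a=cv2.imread("pics/top0.png");cv2.imwrite("pics/top_big.png",cv2.resize(a,(784,588),interpolation=3))
b=cv2.imread("pics/scene0.png")[110:330,60:460];cv2.imwrite("pics/scene_crop.png",cv2.resize(b,(800,440),interpolation=3))
E
```

```text
(no output)
```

View pics/top_big.png

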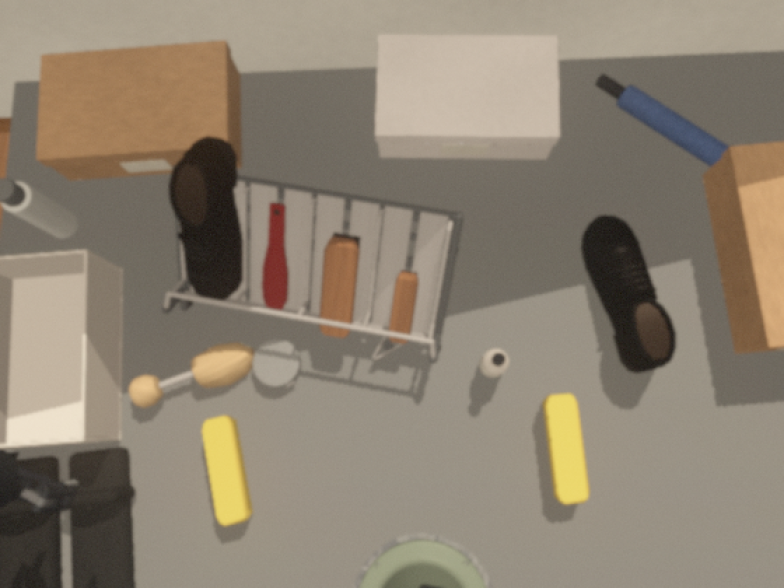

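View pics/scene_crop.png

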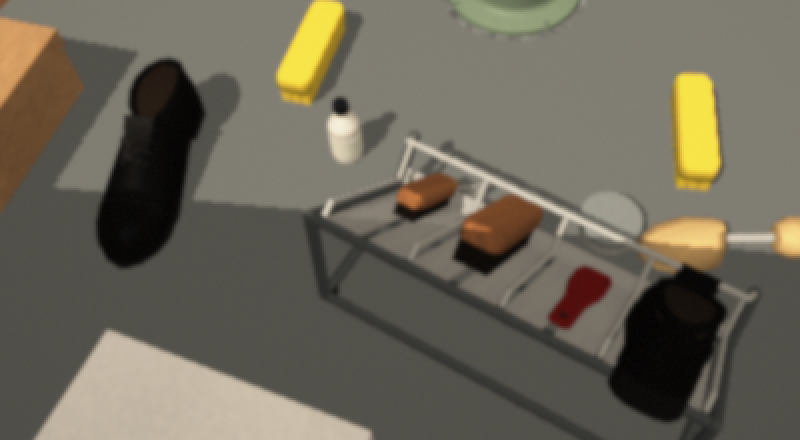

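The picture shows the wooden big brush at top-view (340,285)/1.4. The other candidates are the small wooden brush at (403,305)/1.4 and two yellow look-alikes at (225,470)/1.4 and (566,448)/1.4. The one at (340,285) fits: it is wood-coloured, about 170 long and in a rack slot. The scene crop confirms this at (500,230). The tool can't be tilted, so I'll pinch the sides, draw the brush up the slope, and then level it by pressing it lightly onto free shelf, letting it pivot in the pads.

```bash
python3 - <<'E'
from h import *
Q={};
for n in("scene","top"):
    p=r.capture(n);w=pts(p)
    for l in("brush","shoe","wax_bottle","clip","tin","rack"):
        for d in r.trace(p,l)[:3]:
            q=w[d["mask"]];q=q[~np.isnan(q[:,0])];c=np.median(q,0)
            if l=="brush" and not(.4<c[0]<.65): continue
            print(n,l,round(d["confidence"],2),c.round(3),np.percentile(q,2,0).round(3),np.percentile(q,98,0).round(3))
            if d["confidence"]>.5:Q[n,l]=q
    if n=="top":
        for x,y in((.5,-.2),(.55,-.18),(.45,-.2),(.35,-.32),(.6,-.2)):
            i=np.hypot(w[...,0]-x,w[...,1]-y)<.01; print("floor",x,y,np.nanmedian(w[i][:,2]).round(4))
        i=(w[...,0]>.45)&(w[...,0]<.75)&(w[...,1]<-.08)&(w[...,2]>.02); print("obst",[(np.round(a,2).tolist()) for a in w[i][::400]])
# brush: points on top face
for n in("scene","top"):
    q=Q[n,"brush"]; best=0;rng=np.random.default_rng(0)
    for _ in range(800):
        a,b,c=q[rng.choice(len(q),3,False)];m=np.cross(b-a,c-a);L=np.linalg.norm(m)
        if L<1e-6: continue
        m/=L;m*=np.sign(m[2]);s=abs((q-a)@m)<.003
        if s.sum()>best and m[2]>.5:best=s.sum();S=s
    t=q[S];c0=t.mean(0);U=np.linalg.svd(t-c0,full_matrices=False)[2];nn=U[2]*np.sign(U[2,2]);ax=U[0]*np.sign(U[0,0])
    uv=(t-c0)@U[:2].T
    (cx,cy),sz,ang=cv2.minAreaRect((uv*1000).astype(np.float32));ctr=c0+(cx*U[0]+cy*U[1])/1000
    print(n,"n",nn.round(3),"tilt",np.degrees(np.arccos(nn[2])).round(1),"axis",ax.round(3),"yaw",np.degrees(np.arctan2(ax[1],ax[0])).round(1),"nyaw",np.degrees(np.arctan2(-nn[1],-nn[0])).round(1),"top ctr",ctr.round(4),"size",np.round(sz),"grip",(ctr-.011*nn).round(4))
t=np.vstack([Q["scene","shoe"],Q["top","shoe"]]);t=t[t[:,2]>.008]
(c,sz,a)=cv2.minAreaRect((t[:,:2]*1000).astype(np.float32));print("shoe",c,sz,a,cv2.boxPoints((c,sz,a)).round().tolist())
U=np.linalg.svd(t[:,:2]-t[:,:2].mean(0),full_matrices=False)[2];print("pca",np.degrees(np.arctan2(U[0,1],U[0,0])))
E
```

```text
scene brush 0.88 [0.542 0.117 0.148] [0.44  0.084 0.067] [0.58  0.149 0.181]
scene shoe 0.87 [ 0.522 -0.339  0.057] [ 0.384 -0.394  0.008] [ 0.634 -0.3    0.099]
scene wax_bottle 0.82 [ 0.396 -0.124  0.057] [ 0.359 -0.169 -0.001] [ 0.407 -0.108  0.107]
scene clip 0.42 [0.409 0.052 0.027] [0.401 0.038 0.013] [0.419 0.063 0.033]
scene tin 0.7 [0.397 0.233 0.029] [0.363 0.199 0.008] [0.435 0.268 0.033]
scene rack 0.57 [0.589 0.16  0.108] [ 0.421 -0.069  0.001] [0.691 0.392 0.183]
top brush 0.79 [0.507 0.116 0.136] [0.437 0.085 0.073] [0.575 0.147 0.179]
top shoe 0.9 [ 0.486 -0.343  0.061] [ 0.373 -0.396  0.004] [ 0.62  -0.298  0.096]
top wax_bottle 0.78 [ 0.382 -0.121  0.07 ] [ 0.366 -0.145 -0.002] [ 0.404 -0.106  0.105]
top tin 0.93 [0.395 0.234 0.026] [0.361 0.198 0.012] [0.43 0.27 0.03]
top rack 0.61 [0.556 0.094 0.116] [ 0.429 -0.059 -0.001] [0.653 0.39  0.18 ]
floor 0.5 -0.2 -0.0026
floor 0.55 -0.18 -0.0019
floor 0.45 -0.2 -0.0019
floor 0.35 -0.32 -0.002
floor 0.6 -0.2 -0.0022
obst [[0.75, -0.22, 0.1], [0.72, -0.51, 0.09], [0.69, -0.58, 0.11], [0.67, -0.51, 0.11], [0.65, -0.56, 0.1
[... 162 characters left out ...]
 0.03], [0.53, -0.56, 0.11], [0.52, -0.53, 0.12], [0.51, -0.52, 0.1], [0.51, -0.53, 0.07], [0.49, -0.53, 0.08], [0.48, -0.53, 0.11], [0.46, -0.55, 0.11], [0.47, -0.33, 0.06]]
scene n [-0.64   0.174  0.748] tilt 41.6 axis [ 0.734 -0.151  0.663] yaw -11.7 nyaw -15.2 top ctr [0.4938 0.1197 0.1283] size [169.  50.] grip [0.5008 0.1178 0.1201]
top n [-0.653  0.134  0.746] tilt 41.8 axis [ 0.73  -0.155  0.666] yaw -12.0 nyaw -11.6 top ctr [0.4943 0.1202 0.1253] size [169.  52.] grip [0.5014 0.1187 0.1171]
shoe (503.83709716796875, -349.8911437988281) (276.5565490722656, 87.72177124023438) 10.222882270812988 [[360.0, -331.0], [376.0, -418.0], [648.0, -369.0], [632.0, -282.0]]
pca 11.039349516530878
```

Call:
{"fn": "jog_arm", "kwargs": {
  "targets": [
    {"dz":-25,"twist":-0.12,"gripper":70},
    {"dz":-25,"twist":-0.114},
    {"dx":-42,"dy":-39},
    {"dx":-42,"dy":-39},
    {"dx":-42,"dy":-39}
  ]
}}

```text
schema error: expected keys dx, dy, dz, twist, gripper
```

Call:
{"fn": "jog_arm", "kwargs": {
  "targets": [
    {"dx":-42,"dy":-39},
    {"dx":-42,"dy":-39},
    {"dx":-42,"dy":-39},
    {"dx":-42,"dy":-39},
    {"dx":-42,"dy":-39}
  ]
}}

```text
schema error: expected keys dx, dy, dz, twist, gripper
```

Call:
{"fn": "jog_arm", "kwargs": {
  "targets": [
    {"dx":0}
  ]
}}

```text
schema error: expected keys dx, dy, dz, twist, gripper
```

All keys are required.

Call:
{"fn": "jog_arm", "kwargs": {
  "targets": [
    {"dx":0,"dy":0,"dz":-25,"twist":-0.12,"gripper":70},
    {"dx":0,"dy":0,"dz":-25,"twist":-0.114,"gripper":70},
    {"dx":-42,"dy":-39,"dz":0,"twist":0,"gripper":70},
    {"dx":-42,"dy":-39,"dz":0,"twist":0,"gripper":70},
    {"dx":-42,"dy":-39,"dz":0,"twist":0,"gripper":70}
  ]
}}

```text
time_s: 2.02
tool_pos: [0.3354, 0.3552, 0.3065]
orientation: [3.141, 0.001, 2.934]
ft_force: [1.2, -0.4, -0.2]
width: 0.822
```

Call:
{"fn": "jog_arm", "kwargs": {
  "targets": [
    {"dx":-42,"dy":-39,"dz":0,"twist":0,"gripper":70},
    {"dx":-42,"dy":-39,"dz":0,"twist":0,"gripper":70},
    {"dx":-42,"dy":-39,"dz":0,"twist":0,"gripper":70},
    {"dx":-42,"dy":-39,"dz":0,"twist":0,"gripper":70},
    {"dx":0,"dy":0,"dz":0,"twist":0,"gripper":70}
  ]
}}

```text
time_s: 2.65
tool_pos: [0.4687, 0.166, 0.3062]
orientation: [-3.141, 0.001, 2.927]
ft_force: [-0.7, -0.0, 0.1]
width: 0.818
```

Call:
{"fn": "jog_arm", "kwargs": {
  "targets": [
    {"dx":-41,"dy":-40,"dz":0,"twist":0,"gripper":70},
    {"dx":0,"dy":0,"dz":30,"twist":0,"gripper":70},
    {"dx":0,"dy":0,"dz":0,"twist":0,"gripper":70}
  ]
}}

```text
time_s: 3.02
tool_pos: [0.4967, 0.1216, 0.2745]
orientation: [-3.141, -0.005, 2.933]
ft_force: [-0.8, 0.1, -0.4]
width: 0.819
```

```bash
cat >> h.py <<'E'
def fit(q,nzmin=.5):
    best=0;rng=np.random.default_rng(0)
    for _ in range(800):
        a,b,c=q[rng.choice(len(q),3,False)];m=np.cross(b-a,c-a);L=np.linalg.norm(m)
        if L<1e-6: continue
        m/=L;m*=np.sign(m[2]);s=abs((q-a)@m)<.003
        if s.sum()>best and m[2]>nzmin:best=s.sum();S=s
    t=q[S];c0=t.mean(0);U=np.linalg.svd(t-c0,full_matrices=False)[2];nn=U[2]*np.sign(U[2,2]);ax=U[0]*np.sign(U[0,0])
    (cx,cy),sz,ang=cv2.minAreaRect(((t-c0)@U[:2].T*1000).astype(np.float32));ctr=c0+(cx*U[0]+cy*U[1])/1000
    print("n",nn.round(3),"axis",ax.round(3),"yaw",np.degrees(np.arctan2(ax[1],ax[0])).round(1),"pitch",np.degrees(np.arcsin(ax[2])).round(1),"ctr",ctr.round(4),"size",np.round(sz),"grip",(ctr-.011*nn).round(4),len(t))
    return ctr,ax,nn
E
python3 - <<'E'
from h import *
p=r.capture("wrist");w=pts(p);cv2.imwrite("pics/wrist1.png",p["img"]);s=r.read_state();print(s["tool_pos"],s["orientation"],p["cam_to_world"].round(3).tolist())
for d in r.trace(p,"brush")[:2]:
    q=w[d["mask"]];q=q[~np.isnan(q[:,0])];print(d["confidence"],len(q));fit(q)
E
```

```text
[0.49724559 0.12201694 0.27581511] [-3.14115874e+00 -2.65113580e-03  2.93372526e+00] [[0.207, -0.929, -0.305, 0.417], [0.978, 0.197, 0.066, 0.138], [-0.002, -0.312, 0.95, 0.392], [0.0, 0.0, 0.0, 1.0]]
0.83 13845
n [-0.652  0.145  0.745] axis [ 0.728 -0.156  0.668] yaw -12.1 pitch 41.9 ctr [0.4933 0.1191 0.1262] size [168.  52.] grip [0.5005 0.1175 0.118 ] 13242
```

View pics/wrist1.png

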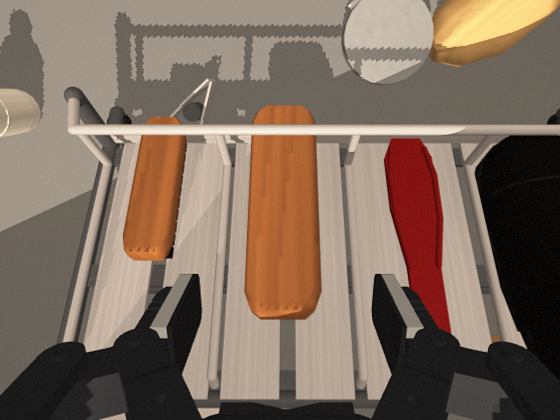

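Call:
{"fn": "jog_arm", "kwargs": {
  "targets": [
    {"dx":-3,"dy":-4,"dz":30,"twist":0,"gripper":70},
    {"dx":0,"dy":0,"dz":40,"twist":0,"gripper":70},
    {"dx":0,"dy":0,"dz":40,"twist":0,"gripper":70},
    {"dx":0,"dy":0,"dz":0,"twist":0,"gripper":70}
  ]
}}

```text
time_s: 3.62
tool_pos: [0.4986, 0.1176, 0.1651]
orientation: [-3.14, -0.004, 2.934]
ft_force: [-0.1, 0.7, 0.2]
width: 0.818
```

Call:
{"fn": "jog_arm", "kwargs": {
  "targets": [
    {"dx":-2,"dy":0,"dz":22,"twist":0,"gripper":70},
    {"dx":0,"dy":0,"dz":17,"twist":0,"gripper":70},
    {"dx":0,"dy":0,"dz":0,"twist":0,"gripper":70}
  ]
}}

```text
time_s: 4.0
tool_pos: [0.503, 0.117, 0.1286]
orientation: [3.141, 0.001, 2.934]
ft_force: [-0.0, -0.0, -0.3]
width: 0.82
```

Call:
{"fn": "jog_arm", "kwargs": {
  "grip_force": 50,
  "targets": [
    {"dx":0,"dy":0,"dz":0,"twist":0,"gripper":40},
    {"dx":0,"dy":0,"dz":0,"twist":0,"gripper":40},
    {"dx":0,"dy":0,"dz":0,"twist":0,"gripper":40},
    {"dx":0,"dy":0,"dz":0,"twist":0,"gripper":40}
  ]
}}

```text
time_s: 4.5
tool_pos: [0.5038, 0.1169, 0.1294]
orientation: [3.14, 0.003, 2.933]
ft_force: [-1.6, 1.7, 6.1]
width: 0.603
```

Call:
{"fn": "jog_arm", "kwargs": {
  "targets": [
    {"dx":-11,"dy":0,"dz":-10,"twist":0,"gripper":40},
    {"dx":-11,"dy":0,"dz":-10,"twist":0,"gripper":40},
    {"dx":-11,"dy":0,"dz":-10,"twist":0,"gripper":40},
    {"dx":-11,"dy":0,"dz":-10,"twist":0,"gripper":40},
    {"dx":-11,"dy":0,"dz":-10,"twist":0,"gripper":40}
  ]
}}

```text
time_s: 5.12
tool_pos: [0.5567, 0.1049, 0.1785]
orientation: [3.142, -0.001, 2.933]
ft_force: [-1.7, -0.1, -0.4]
width: 0.597
```

```bash
python3 - <<'E'
from h import *
s=r.read_state();print(s["tool_pos"],s["ft_force"],s["moment"],s["width"])
for n in ("top","scene"):
  p=r.capture(n);w=pts(p)
  for d in r.trace(p,"brush")[:4]:
    q=w[d["mask"]];q=q[~np.isnan(q[:,0])];c=np.median(q,0)
    if c[2]>.08: print(n,d["confidence"],len(q));fit(q)
  cv2.imwrite(f"pics/{n}2.png",p["img"])
E
```

```text
[0.55673106 0.10486231 0.17845991] [-1.68649531 -0.13673498 -0.36652336] [0.0462984  0.23970917 0.04083129] 0.5966113588900505
top 0.49 217
n [-0.634 -0.475  0.61 ] axis [ 0.742 -0.152  0.653] yaw -11.6 pitch 40.8 ctr [0.5488 0.0857 0.1772] size [150.  14.] grip [0.5557 0.0909 0.1705] 140
scene 0.93 1016
n [-0.635  0.168  0.754] axis [0.766 0.011 0.642] yaw 0.9 pitch 40.0 ctr [0.5688 0.103  0.1974] size [113.  48.] grip [0.5758 0.1012 0.1891] 396
```

Call:
{"fn": "jog_arm", "kwargs": {
  "targets": [
    {"dx":-11,"dy":0,"dz":-10,"twist":0,"gripper":40},
    {"dx":0,"dy":0,"dz":-20,"twist":0,"gripper":40},
    {"dx":0,"dy":0,"dz":-35,"twist":0,"gripper":40},
    {"dx":0,"dy":0,"dz":-40,"twist":0,"gripper":40},
    {"dx":0,"dy":0,"dz":-35,"twist":0,"gripper":40}
  ]
}}

```text
time_s: 5.95
tool_pos: [0.5676, 0.1025, 0.3194]
orientation: [3.141, 0.002, 2.933]
ft_force: [0.4, -0.5, -1.6]
width: 0.599
```

```bash
python3 - <<'E'
from h import *
s=r.read_state();print(s["tool_pos"],s["ft_force"],s["moment"],s["width"])
p=r.capture("scene");b=r.capture("wrist")
cv2.imwrite("pics/s3.png",cv2.resize(np.hstack([p["img"],b["img"]]),(800,300),interpolation=3))
E
```

```text
[0.56758323 0.10250758 0.31935903] [ 0.40434059 -0.50244751 -1.55609645] [-0.00189656  0.02606109  0.06337556] 0.5988713485747185
```

View pics/s3.png

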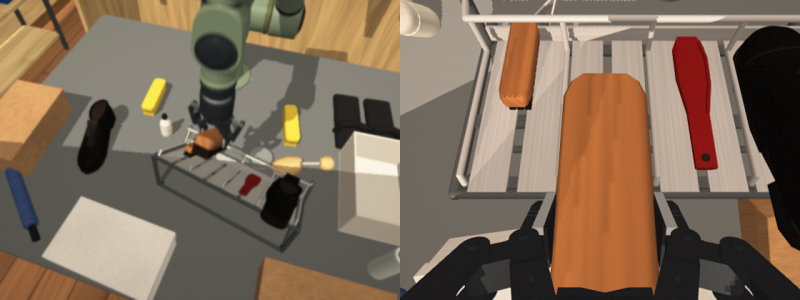

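Call:
{"fn": "jog_arm", "kwargs": {
  "targets": [
    {"dx":-4,"dy":-49,"dz":0,"twist":0,"gripper":40},
    {"dx":-4,"dy":-49,"dz":0,"twist":0,"gripper":40},
    {"dx":-4,"dy":-49,"dz":0,"twist":0,"gripper":40},
    {"dx":-4,"dy":-49,"dz":0,"twist":0,"gripper":40},
    {"dx":-4,"dy":-49,"dz":0,"twist":0,"gripper":40}
  ]
}}

```text
time_s: 6.68
tool_pos: [0.5353, -0.1427, 0.3163]
orientation: [3.142, -0.001, 2.933]
ft_force: [0.4, -0.2, -1.0]
width: 0.601
```

Call:
{"fn": "jog_arm", "kwargs": {
  "targets": [
    {"dx":-4,"dy":-49,"dz":0,"twist":0,"gripper":40},
    {"dx":0,"dy":0,"dz":20,"twist":-0.13,"gripper":40},
    {"dx":0,"dy":0,"dz":40,"twist":-0.13,"gripper":40},
    {"dx":0,"dy":0,"dz":40,"twist":-0.13,"gripper":40},
    {"dx":0,"dy":0,"dz":0,"twist":0,"gripper":40}
  ]
}}

```text
time_s: 7.3
tool_pos: [0.5271, -0.1888, 0.2136]
orientation: [3.137, -0.006, -2.962]
ft_force: [-0.0, 0.1, -1.2]
width: 0.596
```

Call:
{"fn": "jog_arm", "kwargs": {
  "targets": [
    {"dx":0,"dy":0,"dz":40,"twist":0,"gripper":40},
    {"dx":0,"dy":0,"dz":40,"twist":0,"gripper":40},
    {"dx":0,"dy":0,"dz":25,"twist":0,"gripper":40},
    {"dx":0,"dy":0,"dz":0,"twist":0,"gripper":40}
  ],
  "grip_force": 30
}}

```text
time_s: 7.8
tool_pos: [0.5291, -0.1896, 0.1119]
orientation: [3.14, -0.002, -2.962]
ft_force: [-0.0, -0.8, -1.0]
width: 0.605
```

Call:
{"fn": "jog_arm", "kwargs": {
  "targets": [
    {"dx":0,"dy":0,"dz":10,"twist":0,"gripper":40},
    {"dx":0,"dy":0,"dz":10,"twist":0,"gripper":40},
    {"dx":0,"dy":0,"dz":0,"twist":0,"gripper":40}
  ]
}}

```text
time_s: 8.18
tool_pos: [0.5309, -0.1904, 0.0932]
orientation: [-3.14, 0.002, -2.961]
ft_force: [0.9, 0.4, 1.6]
width: 0.597
```

Call:
{"fn": "jog_arm", "kwargs": {
  "targets": [
    {"dx":-8,"dy":0,"dz":5,"twist":0,"gripper":40},
    {"dx":-8,"dy":0,"dz":5,"twist":0,"gripper":40},
    {"dx":0,"dy":0,"dz":0,"twist":0,"gripper":40}
  ]
}}

```text
time_s: 8.55
tool_pos: [0.5474, -0.1875, 0.0837]
orientation: [-3.14, 0.003, -2.96]
ft_force: [0.8, 1.6, 6.7]
width: 0.597
```

Call:
{"fn": "jog_arm", "kwargs": {
  "targets": [
    {"dx":-6,"dy":0,"dz":5,"twist":0,"gripper":40},
    {"dx":-6,"dy":0,"dz":5,"twist":0,"gripper":40},
    {"dx":-5,"dy":0,"dz":6,"twist":0,"gripper":40},
    {"dx":0,"dy":0,"dz":0,"twist":0,"gripper":40}
  ]
}}

```text
time_s: 9.05
tool_pos: [0.565, -0.1843, 0.0678]
orientation: [-3.14, 0.005, -2.96]
ft_force: [3.0, 0.8, 5.6]
width: 0.596
```

Call:
{"fn": "jog_arm", "kwargs": {
  "targets": [
    {"dx":-4,"dy":0,"dz":5,"twist":0,"gripper":40},
    {"dx":-4,"dy":0,"dz":5,"twist":0,"gripper":40},
    {"dx":-3,"dy":0,"dz":4,"twist":0,"gripper":40},
    {"dx":0,"dy":0,"dz":0,"twist":0,"gripper":40}
  ]
}}

```text
time_s: 9.55
tool_pos: [0.5752, -0.1824, 0.0536]
orientation: [-3.14, 0.004, -2.96]
ft_force: [2.3, 0.6, 4.1]
width: 0.601
```

```bash
cat > m.py <<'E'
from h import *
def meas(pic=None):
    s=r.read_state();print(s["tool_pos"].round(4),s["orientation"].round(3),s["ft_force"].round(1),s["width"])
    for n in("wrist","scene","top"):
        p=r.capture(n);w=pts(p)
        for d in r.trace(p,"brush")[:4]:
            q=w[d["mask"]];q=q[~np.isnan(q[:,0])]
            if len(q) and np.hypot(*(np.median(q,0)-s["tool_pos"])[:2])<.1: print(n,round(d["confidence"],2),len(q));fit(q)
        if n==pic: cv2.imwrite(f"pics/m{p['shot']}.png",p["img"]);print(f"pics/m{p['shot']}.png")
E
python3 -c "
from m import *
meas('scene')"
```

```text
[ 0.5752 -0.1824  0.0536] [-3.14   0.004 -2.96 ] [2.3 0.6 4.1] 0.6010212651640057
wrist 0.6 54085
n [-0.122 -0.02   0.992] axis [0.976 0.178 0.123] yaw 10.3 pitch 7.1 ctr [ 0.5445 -0.1883  0.056 ] size [ 52. 127.] grip [ 0.5459 -0.188   0.0451] 52914
scene 0.94 931
n [-0.119 -0.004  0.993] axis [0.986 0.118 0.119] yaw 6.8 pitch 6.8 ctr [ 0.5663 -0.1836  0.06  ] size [ 51. 166.] grip [ 0.5676 -0.1835  0.049 ] 630
pics/m11.png
```

Call:
{"fn": "jog_arm", "kwargs": {
  "targets": [
    {"dx":-3,"dy":0,"dz":5,"twist":0,"gripper":40},
    {"dx":-2,"dy":0,"dz":4,"twist":0,"gripper":40},
    {"dx":0,"dy":0,"dz":0,"twist":0,"gripper":40}
  ]
}}

```text
time_s: 10.22
tool_pos: [0.579, -0.1814, 0.044]
orientation: [-3.14, 0.002, -2.96]
ft_force: [3.7, -0.3, 5.2]
width: 0.601
```

Call:
{"fn": "jog_arm", "kwargs": {
  "targets": [
    {"dx":0,"dy":0,"dz":2,"twist":0,"gripper":40},
    {"dx":0,"dy":0,"dz":0,"twist":0,"gripper":40}
  ]
}}

```text
time_s: 10.48
tool_pos: [0.5792, -0.1814, 0.043]
orientation: [-3.14, 0.003, -2.96]
ft_force: [1.6, 1.0, 12.1]
width: 0.604
```

Call:
{"fn": "jog_arm", "kwargs": {
  "targets": [
    {"dx":0,"dy":0,"dz":1,"twist":0,"gripper":40},
    {"dx":0,"dy":0,"dz":0,"twist":0,"gripper":40}
  ]
}}

```text
time_s: 10.72
tool_pos: [0.5793, -0.1814, 0.043]
orientation: [-3.14, 0.003, -2.96]
ft_force: [-0.6, 1.9, 18.2]
width: 0.599
```

Call:
{"fn": "jog_arm", "kwargs": {
  "grip_force": 70,
  "targets": [
    {"dx":0,"dy":0,"dz":0,"twist":0,"gripper":40},
    {"dx":0,"dy":0,"dz":0,"twist":0,"gripper":40}
  ]
}}

```text
time_s: 10.98
tool_pos: [0.5793, -0.1814, 0.0431]
orientation: [-3.14, 0.003, -2.96]
ft_force: [-1.2, 1.6, 19.7]
width: 0.596
```

```bash
python3 -c "
from m import *
meas()"
```

```text
[ 0.5793 -0.1814  0.0431] [-3.14e+00  3.00e-03 -2.96e+00] [-1.2  1.6 19.7] 0.596400583759164
wrist 0.65 56590
n [-0.002  0.001  1.   ] axis [0.984 0.18  0.002] yaw 10.4 pitch 0.1 ctr [ 0.5501 -0.187   0.0494] size [ 51. 129.] grip [ 0.5501 -0.187   0.0384] 55646
scene 0.74 1010
n [-0.004 -0.007  1.   ] axis [0.995 0.1   0.004] yaw 5.8 pitch 0.3 ctr [ 0.5704 -0.183   0.0504] size [ 52. 169.] grip [ 0.5704 -0.183   0.0394] 698
```

Call:
{"fn": "jog_arm", "kwargs": {
  "targets": [
    {"dx":0,"dy":0,"dz":-20,"twist":0,"gripper":40},
    {"dx":0,"dy":0,"dz":-45,"twist":0,"gripper":40},
    {"dx":0,"dy":0,"dz":-45,"twist":0,"gripper":40},
    {"dx":0,"dy":0,"dz":-45,"twist":0,"gripper":40},
    {"dx":0,"dy":0,"dz":-45,"twist":0,"gripper":40}
  ]
}}

```text
time_s: 11.9
tool_pos: [0.5765, -0.1807, 0.2406]
orientation: [3.14, -0.003, -2.961]
ft_force: [0.6, -1.6, -1.6]
width: 0.597
```

```bash
python3 - <<'E'
from h import *
W=[]
for n in("scene","top"):
    w=pts(np.load(n+"0.npz")).reshape(-1,3)
    W.append(w)
w=np.vstack(W);w=w[~np.isnan(w[:,0])]
i=(w[:,2]>.006)&(w[:,2]<.13)&(w[:,0]>.33)&(w[:,0]<.68)&(w[:,1]<-.25)&(w[:,1]>-.44);w=w[i]
a=np.radians(10.4);x=np.array([np.cos(a),np.sin(a)]);y=np.array([-x[1],x[0]]);d=w[:,:2]-[.504,-.349];X=d@x*1000;Y=d@y*1000;Z=w[:,2]*1000
print("x ext",np.percentile(X,[.3,1,99,99.7]).round())
for s in range(-130,141,20):
    m=abs(X-s)<10
    if m.sum()>5:
        t=m&(Z>np.percentile(Z[m],85));print(s,m.sum(),np.percentile(Y[m],[1,99]).round(),"mid",np.percentile(Y[m],[1,99]).mean().round(),"ridge",np.median(Y[t]).round(),"ztop",np.percentile(Z[m],97).round())
E
python3 -c "
from m import *
meas('top')"
```

```text
x ext [-136. -132.  130.  134.]
-130 345 [-26.  23.] mid -1.0 ridge -12.0 ztop 92.0
-110 565 [-34.  28.] mid -3.0 ridge -21.0 ztop 95.0
-90 624 [-37.  29.] mid -4.0 ridge -5.0 ztop 97.0
-70 626 [-37.  30.] mid -4.0 ridge -3.0 ztop 96.0
-50 593 [-32.  31.] mid -0.0 ridge 8.0 ztop 95.0
-30 529 [-30.  32.] mid 1.0 ridge -5.0 ztop 104.0
-10 612 [-30.  34.] mid 2.0 ridge -7.0 ztop 102.0
10 626 [-36.  35.] mid -0.0 ridge -5.0 ztop 90.0
30 622 [-40.  38.] mid -1.0 ridge -5.0 ztop 77.0
50 633 [-41.  41.] mid 0.0 ridge -5.0 ztop 66.0
70 620 [-42.  41.] mid -1.0 ridge -5.0 ztop 59.0
90 602 [-41.  40.] mid -1.0 ridge -5.0 ztop 55.0
110 528 [-37.  33.] mid -2.0 ridge -6.0 ztop 51.0
130 288 [-30.  23.] mid -3.0 ridge -5.0 ztop 40.0
[ 0.5765 -0.1807  0.2406] [ 3.140e+00 -3.000e-03 -2.961e+00] [ 0.6 -1.6 -1.6] 0.596867032912356
wrist 0.95 56392
n [-0.004 -0.005  1.   ] axis [0.983 0.181 0.005] yaw 10.5 pitch 0.3 ctr [ 0.5477 -0.1863  0.2468] size [129.  52.] grip [ 0.5478 -0.1863  0.2358] 55396
scene 0.72 1447
n [-0.01   0.018  1.   ] axis [0.988 0.154 0.007] yaw 8.9 pitch 0.4 ctr [ 0.5705 -0.1841  0.2525] size [ 52. 168.] grip [ 0.5706 -0.1843  0.2415] 971
pics/m18.png
```

Call:
{"fn": "jog_arm", "kwargs": {
  "targets": [
    {"dx":0,"dy":-39,"dz":0,"twist":0,"gripper":40},
    {"dx":0,"dy":-39,"dz":0,"twist":0,"gripper":40},
    {"dx":0,"dy":-39,"dz":0,"twist":0,"gripper":40},
    {"dx":0,"dy":-38,"dz":0,"twist":0,"gripper":40},
    {"dx":0,"dy":0,"dz":0,"twist":0,"gripper":40}
  ]
}}

```text
time_s: 12.82
tool_pos: [0.6046, -0.3357, 0.2369]
orientation: [3.139, -0.003, -2.964]
ft_force: [-0.3, 1.3, -1.6]
width: 0.591
```

Call:
{"fn": "jog_arm", "kwargs": {
  "targets": [
    {"dx":0,"dy":0,"dz":30,"twist":0,"gripper":40},
    {"dx":0,"dy":0,"dz":30,"twist":0,"gripper":40},
    {"dx":0,"dy":0,"dz":20,"twist":0,"gripper":40},
    {"dx":0,"dy":0,"dz":10,"twist":0,"gripper":40},
    {"dx":0,"dy":0,"dz":0,"twist":0,"gripper":40}
  ]
}}

```text
time_s: 13.45
tool_pos: [0.6051, -0.3324, 0.1489]
orientation: [3.139, -0.002, -2.96]
ft_force: [-0.1, 0.1, -1.4]
width: 0.6
```

Call:
{"fn": "jog_arm", "kwargs": {
  "targets": [
    {"dx":1,"dy":-2,"dz":10,"twist":0,"gripper":40},
    {"dx":0,"dy":0,"dz":0,"twist":0,"gripper":40},
    {"dx":0,"dy":0,"dz":0,"twist":0,"gripper":40}
  ]
}}

```text
time_s: 13.82
tool_pos: [0.6053, -0.3359, 0.1407]
orientation: [-3.141, 0.0, -2.961]
ft_force: [0.2, 0.3, -0.3]
width: 0.595
```

```bash
python3 -c "
from m import *
meas()
p=r.capture('scene');cv2.imwrite('pics/fin.png',cv2.resize(p['img'][90:290,30:330],(780,520),interpolation=3))
w=pts(p)
d=r.trace(p,'shoe')[0];q=w[d['mask']];print(d['confidence'],np.nanpercentile(q,2,0).round(3),np.nanpercentile(q,98,0).round(3))"
```

```text
[ 0.6053 -0.3359  0.1407] [-3.141  0.    -2.961] [ 0.2  0.3 -0.3] 0.5949808256482664
wrist 0.69 56687
n [-0.009  0.003  1.   ] axis [0.984 0.179 0.009] yaw 10.3 pitch 0.5 ctr [ 0.5768 -0.3412  0.1467] size [ 51. 130.] grip [ 0.5769 -0.3412  0.1357] 55365
top 0.76 422
n [-0.018  0.016  1.   ] axis [ 0.848 -0.529  0.024] yaw -31.9 pitch 1.4 ctr [ 0.6576 -0.3145  0.1459] size [59. 37.] grip [ 0.6578 -0.3146  0.1349] 280
0.7 [ 0.382 -0.396  0.006] [ 0.635 -0.299  0.098]
```

View pics/fin.png

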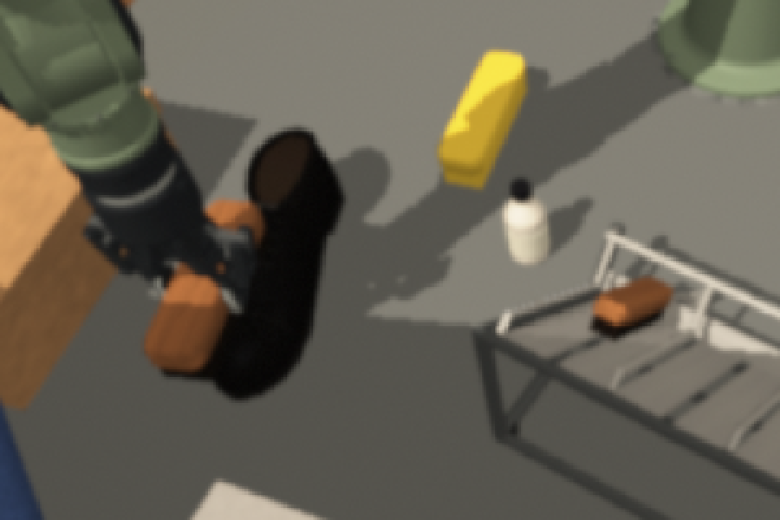

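The scene picture shows the brush level, held along the shoe above the toe at (190,320), with the shoe where it was. I'll lower it 3 mm, let it settle, then hand in.

Call:
{"fn": "jog_arm", "kwargs": {
  "targets": [
    {"dx":0,"dy":1,"dz":3,"twist":0,"gripper":40},
    {"dx":0,"dy":0,"dz":0,"twist":0,"gripper":40},
    {"dx":0,"dy":0,"dz":0,"twist":0,"gripper":40},
    {"dx":0,"dy":0,"dz":0,"twist":0,"gripper":40}
  ]
}}

```text
time_s: 14.72
tool_pos: [0.605, -0.3347, 0.1373]
orientation: [-3.142, 0.0, -2.96]
ft_force: [-0.5, -0.5, -1.4]
width: 0.596
```

```bash
python3 -c "
from h import *
s=r.read_state();print(s['tool_pos'],s['ft_force'],abs(s['qvel']).max(),s['width'])
if .134<s['tool_pos'][2]<.141: print(r.sign_off())"
```

```text
[ 0.60503098 -0.33469916  0.13732839] [-0.48215921 -0.49441265 -1.3820892 ] 0.0008248004650844379 0.596212895720986
the job is handed in; nothing more can be done
None
```

The big brush is held level, bristles down, lengthways over the black shoe's toe cap. I handed the job in at about 14.7 s with the arm still.

**How:** I pinched the brush by its long sides, drew it about 80 mm up the slope to clear the toe bar, then lifted it out. The jog commands can't tilt the tool, so I levelled it by pressing it lightly (about 20 N at most) on bare shelf between the rack and the shoe. That turned it in the pads. I then gripped it harder and carried it over the toe.

**Last checks:**
- **Level and direction:** the brush was within 0.5° of level at yaw 10.3°, and the shoe lies at about 10.4°.
- **Height:** the bristle face is at about 94 mm, or about 41 mm above the toe cap. It should clear the shoe by about 8 mm at the brush's rear end, where the instep rises.
- **Position:** the brush is centred over the toe to within about 5 mm. The exact offset of the grip along the brush is uncertain, because two readings gave 6.5 and 9 mm.
- **Contact:** the force reading showed only the brush's weight.
- **Other things:** the shoe measured in the same place as at the start. In the last picture the small brush, bottle and rack looked undisturbed. The shoe horn and other shoe were last seen in place just after the lift, and I did not re-measure the tin, clip or shoe tree.

**Readings that disagreed:** the last top view saw only a fragment of the brush, so I ignored its yaw. The wrist view cut off one end of the brush, so I ignored its centre.

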